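# Charge the mill jar and hold the dead-man lever level

### The job

Take the largest of the three ceramic balls, lower it gently to the floor of the deep mill jar and let go of it there, without dropping it or knocking it hard against the jar. Then press the paddle of the spring-loaded dead-man lever down with the gripper until the lever is level, in line with the two index bars on its stand, without ever pushing it nearly down to its bottom stop. Finish while still holding the lever level, with the ball lying in the jar and everything else left where it was.

Things in the scene. Friction and masses are not known exactly. Their poses are not given: they have to be found in the camera images.
- ball_center (a point): Centre of the largest white ceramic ball: 54 mm diameter, about 0.3 kg, loose, resting in a fixed square rubber nest (40 mm across, 6 mm high, narrower than the ball). The ball's centre starts about 29 mm above the table; on the jar's floor it is 27 mm above that floor.
- ball: The same largest ball as a body; its origin is a point on the ball's surface that turns with it (the underside at the start). Use ball_center for its position.
- ball_mid_center (a point): Centre of the middle ceramic ball, 38 mm diameter, in its own nest, centre about 22 mm up. A bystander: leave it.
- ball_small_center (a point): Centre of the smallest ceramic ball, 26 mm diameter, in its own nest, centre about 17 mm up. A bystander: leave it.
- jar: Fixed deep round mill jar of bare aluminium standing on a dark steel turntable disc (196 mm across, 12 mm high). Jar 180 mm outside diameter, 5 mm wall, 170 mm inside diameter, open on top; flat inner floor 18 mm above the table, rim 88 mm above the table, so 70 mm deep inside. Origin: centre of the turntable's underside on the table, z up.
- jar_in (a point): Centre of the jar's flat inner floor, 18 mm above the table.
- jar_rim (a point): Centre of the jar's mouth at rim height, 88 mm above the table.
- stand: Fixed grey lever stand. Origin: on the table, straight below the paddle's centre when the lever is level; x points level from there to the hinge. Base plate 130 x 110 x 12 mm centred at x = 155 mm; on it two upright cheek plates (50 mm long, 152 mm high, y = +-26 mm) carry the hinge; a level index bar at hinge height on each cheek, from x = 132 to 62 mm.
- lever_hinge (a point): The lever's hinge axis (along the stand's y), 155 mm along x from the stand's origin and 130 mm above the table. The lever is level when its arm and paddle lie at this height.
- paddle_top (a point): Centre of the top face of the lever's black rubber paddle, 155 mm from the hinge towards the stand's -x. Paddle 50 mm long (along the arm), 90 mm wide, 18 mm thick. At rest it is about 191 mm above the table and tilted 0.35 rad (its free end up), at level 139 mm, at the bottom stop about 85 mm.
- lever (a joint): Lever angle in rad: 0 at rest (arm 0.35 rad above level), 0.35 level, 0.70 at the bottom stop. A spring always pushes it back up: at the paddle it takes about 3.5 N to start moving, 7 N at level, 10 N near the bottom; it springs back to 0 when let go.
- stack_a: Stack of 11 green grinding discs, 115 mm across, 44 mm high, one piece. Bystander; origin centre of underside.
- stack_b: Stack of 7 green grinding discs, 115 mm across, 28 mm high, one piece. Bystander; origin centre of underside.
- disc: Single green grinding disc lying flat, 115 mm across, 4 mm thick. Bystander.
- jar_lid: Aluminium jar lid lying flat, 128 mm across, 38 mm high with its knob. Bystander.
- pan: Shallow dark steel pan, 104 mm across, 26 mm high; not the jar. Bystander.
Mind the look-alikes: they are no part of the job. What is shaped like the ball but orange is not meant.

How it is judged (in metres and radians):
On the way, in this order (a step that is already met when the one before it is completed fails the run):
1. the largest ball lies on the floor of the deep jar, at rest and let go (horizontal distance between ball_center and jar_in below 0.062 m and z of ball_center in the frame of jar below 0.051 m and linear speed of ball below 0.05 m/s and contact force between the fingers and ball below 0.1 N), for 0.2 s.
2. the lever is held level by the gripper (value of joint lever between 0.28 and 0.42 rad and contact force between any of the fingers, the arm and lever above 1 N), for 0.5 s.
At the end, for the whole second after the job is handed in: The robot is still pressing the lever (more than 1 N) and keeps it still within 0.07 rad (4 degrees) of level, joint between 0.28 and 0.42; the largest ball lies at rest on the jar's floor (centre less than 51 mm above the table, inside the jar), not touched by the fingers (all of step 1 and all of step 2 and velocity of joint lever between -0.1 and 0.1 rad/s); the arm keeps its last pose, push and grip.
It fails at once if the lever is pushed past 0.60 rad, close to its bottom stop (value of joint lever above 0.6 rad).
It fails at once if the ball is dropped or thrown into the jar (moves faster than 0.45 m/s below the rim, as after a fall of about 10 mm) (horizontal distance between ball_center and jar_in below 0.075 m and height (world z) of ball_center below 0.088 m and linear speed of ball above 0.45 m/s).
It fails at once if the ball is knocked against the jar with more than 40 N (contact force between ball and jar above 40 N).
It fails at once if a bystander is moved by more than 20 mm (distance of any of ball_mid_center, ball_small_center, stack_a, stack_b, disc, jar_lid, pan from where it was at the start of the episode above 0.02 m).
It also fails if it takes over 58 s, if anything falls off the work surface, if the arm or the gripper's body presses on something with over 40 N, if the wrist force passes 120 N, or if a joint passes its speed limit or range.

### The arm

A 6-joint arm with a two-finger parallel gripper is mounted at the origin on the work surface. World frame = base frame: x ahead of the robot, y to its left, z up, the work surface at z = 0. Lengths are in mm, angles in rad, forces in N, time in s.
With the tool pointing down it reaches from about 250 to 800 mm from the base axis. Payload 3.9 kg.
Tool frame: the origin (TCP) lies midway between the tips of the shut fingers; the grasp point (between the pads) lies bot.hold_point_z behind it (bot.hold_point_z is the distance from the TCP to the grasp point, in mm); z points along the fingers, y is the line along which they close (so a half turn about z gives the same grasp; the last joint's range is limited). The gripper opens to 85 mm and grips with 20 to 120 N. Pads are 22 mm wide; open, the fingers measure 114 mm over their backs; the gripper's body (76 mm by 85 mm) begins 54 mm behind the grasp point. The pads swing forward as they close: fully open they stand 13 mm farther back than shut.
Start: joints at [1.178, 0.26, -0.138, 1.173, 0, 1.571], TCP at [200.952, 485.009, 231.304] pointing down, gripper open.
Joint ranges: [-2.78, 2.78], [-0.83, 1.72], [-1.28, 1.37], [-1.9, 2.12], [-1.57, 1.48], [-3.14, 3.14]. Speed limits (rad/s): [2.57, 2.57, 3.14, 3.14, 3.14, 3.14].

### API

Orientations are given as a unit quaternion [w, x, y, z].
In Python, from station import sensors, vision, ticket, bot gives the robot as it stands. The module is installed in compiled form; this text tells all that it offers.
- The arm moves only by the shell command python3 -m jog 'ROWS' [FORCE]. ROWS is JSON, a list of rows, each an object of numbers: "grip": the finger opening in cm, from 0 to 8.54; "x", "y", "z": the shift along the tool's x, y, z in cm; "rx", "ry", "rz": the turn, a rotation vector about the tool's x, y, z in rad. A call has 1 to 5 rows; each row is the pose to reach, as a shift and turn from the pose commanded when the call began, along the tool's axes at that moment; what a row does not reach only later rows make up. A row lasts 1/8 s, in which the tool goes at most 62.5 mm and 10.7 degrees, less where a joint would pass 70% of its speed; a pose out of reach is approached as far as the arm can. A call with a gripper value outside its range is refused whole. The fingers move at their own pace and stop on an object; FORCE is the grip in N (left out, the last holds). Time passes only in rows, so rows that repeat a pose let the fingers close. It gives the time, the measured TCP pose, the force, the opening and the grip force at its end, in the units of the state.
- sensors.sense(): the state, without advancing time (a new reading comes with each control period).
- vision.snapshot(name): name is "scene" or "top"; returns the picture (384x512x3 uint8, blue, green, red); there is no depth.
- vision.camera_params(name): a dict with "fx", "fy", "cx", "cy" (pixels), "pose" (4x4, takes a point from camera to world coordinates). Camera axes: x right, y up, looking along -z (the intrinsics and any distortion apply to the point x, -y, -z); pixel columns grow to the right and rows downward; lengths in mm; the calibration is good to about 2 mm. A picture is of the moment at which its call begins. camera_params takes no time and is no camera call.
- ticket.finish_job(): hands the job in; it is judged then, once.
The state is a dict: "time": time; "q": joint angles; "dq": joint speeds; "tau": joint torques, N m; "position": TCP position; "tcp_rot": TCP orientation; "contact_force": force on the tool from outside, world axes, zero at the start; "moment": the same for the moment, N m; "grip_width": finger opening in mm; "finger_force": force on a finger pad.
Only numpy, scipy, OpenCV 4.12 (cv2) and the standard library are available. Lean on these libraries where they do the work, as an engineer would, in place of code of your own. Each camera call takes 0.05 s, during which the arm holds its last target. There are 200 camera calls.

## Working session

There is one attempt and no reset: what is moved stays moved. The work goes in short steps, Python scripts to look and compute and a shell command to move; the robot and the scene stay as the last step left them, time stands still between calls to the robot, and variables do not carry over. Pictures are saved under pics/ and viewed, at most 10 in all, crops included, and the job is handed in when it is done.

```bash
mkdir -p pics; python3 - <<'E'
from station import sensors, vision, bot
import cv2, numpy as np
for n in("scene","top"):
    cv2.imwrite(f"pics/{n}0.png",vision.snapshot(n)); p=vision.camera_params(n); print(n,{k:(np.round(v,3).tolist() if k=="pose" else v) for k,v in p.items()})
print(bot.hold_point_z, sensors.sense())
E
```

```text
scene {'fx': 385.59701506913, 'fy': 385.59701506913, 'cx': 259.582153612627, 'cy': 192.29115221423856, 'pose': [[-0.764, -0.491, 0.418, 1182.846], [0.645, -0.576, 0.502, 743.039], [-0.006, 0.654, 0.757, 1249.852], [0.0, 0.0, 0.0, 1.0]]}
top {'fx': 471.99656351455593, 'fy': 471.99656351455593, 'cx': 250.57569337475132, 'cy': 186.74046105105975, 'pose': [[0.009, 0.983, -0.184, 269.182], [-1.0, 0.009, -0.001, 11.511], [0.001, 0.184, 0.983, 1718.586], [0.0, 0.0, 0.0, 1.0]]}
18.700000000000003 {'time': 0.1, 'q': array([ 1.17800206e+00,  2.60644481e-01, -1.39259066e-01,  1.17273288e+00,
       -2.42737682e-07,  1.57078652e+00]), 'dq': array([ 5.23433257e-04, -1.40916805e-03,  6.81577266e-03, -5.18944321e-05,
       -7.30958291e-04,  1.35202262e-04]), 'tau': array([ 1.98702422e-03, -4.06509769e+01,  2.54527527e+01,  1.01417553e-02,
        2.31994627e-04,  2.44128694e-05]), 'position': array([200.71146482, 484.42971202, 230.5272609 ]), 'tcp_rot': array([-1.79421450e-04,  1.95132110e-01,  9.80776536e-01, -9.02387094e-04]), 'contact_force': array([ 0.42139811, -1.03866633,  0.12759992]), 'moment': array([ 0.02345598,  0.0272175 , -0.0044925 ]), 'finger_force': 0.0, 'grip_width': 85.44918990464234}
```

View pics/scene0.png

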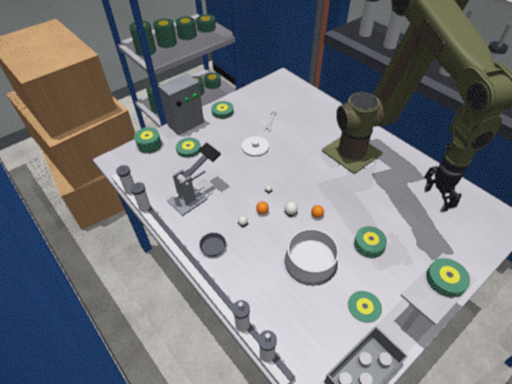

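View pics/top0.png

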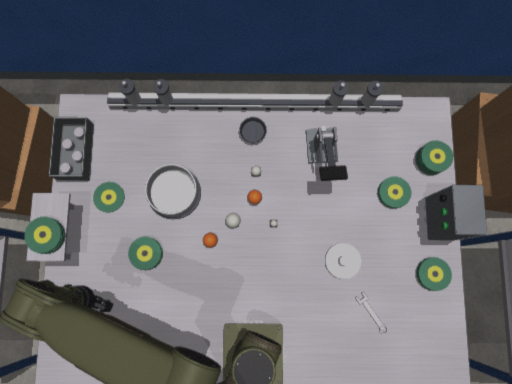

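The scene view shows the large white ball at (291,209), the jar at (312,255) and the black paddle at (210,152). The top view shows the ball at (233,220) between two orange balls, the jar at (172,191) and the paddle at (333,173), with the stand's cheeks near (322,140).

```bash
cat > h.py <<'E'
from station import sensors, vision
import cv2, numpy as np
from scipy.spatial.transform import Rotation as R
def ray(n,uv):
    p=vision.camera_params(n); T=np.array(p["pose"])
    d=np.array([(uv[0]-p["cx"])/p["fx"],-(uv[1]-p["cy"])/p["fy"],-1]); d=T[:3,:3]@d
    return T[:3,3],d/np.linalg.norm(d)
def plane(n,uv,z):
    o,d=ray(n,uv); return o+d*(z-o[2])/d[2]
def tri(a,b):
    (o1,d1),(o2,d2)=ray("scene",a),ray("top",b)
    s=np.linalg.lstsq(np.c_[d1,-d2],o2-o1,rcond=None)[0]
    p,q=o1+s[0]*d1,o2+s[1]*d2
    return (p+q)/2,np.linalg.norm(p-q)
def blob(im,lo,hi,box,close=0):
    x0,y0,x1,y1=box; m=cv2.inRange(cv2.cvtColor(im,cv2.COLOR_BGR2HSV),lo,hi)[y0:y1,x0:x1]
    c=max(cv2.findContours(m,cv2.RETR_EXTERNAL,cv2.CHAIN_APPROX_NONE)[0],key=cv2.contourArea)
    M=cv2.moments(c); return np.array([M["m10"]/M["m00"]+x0,M["m01"]/M["m00"]+y0]),c+np.array([x0,y0]),M["m00"]
E
python3 - <<'E'
from h import *
S=cv2.imread("pics/scene0.png");T=cv2.imread("pics/top0.png")
a=np.hstack([cv2.resize(S[120:290,160:360],None,fx=4,fy=4)[:600,:800]])
cv2.imwrite("pics/cs.png",cv2.resize(S[130:280,160:360],None,fx=4,fy=4,interpolation=2))
cv2.imwrite("pics/ct.png",cv2.resize(T[110:260,140:360],None,fx=3.6,fy=3.6,interpolation=2))
for n,im,bx in(("scene",S,(195,138,225,165)),("top",T,(316,160,352,185))):
    c,k,A=blob(im,(0,0,0),(180,255,45),bx); print("paddle",n,c,A,cv2.minAreaRect(k))
for n,im,bx in(("scene",S,(282,198,301,218)),("top",T,(223,210,243,230))):
    h=cv2.cvtColor(im,cv2.COLOR_BGR2HSV); x0,y0,x1,y1=bx; print(h[y0:y1:2,x0:x1:2,1]);print(h[y0:y1:2,x0:x1:2,2])
E
```

```text
paddle scene [209.92469136 151.99876543] 135.0 ((209.0800018310547, 152.05999755859375), (18.200002670288086, 10.40000057220459), 36.869895935058594)
paddle top [332.42362294 172.74957411] 293.5 ((332.49810791015625, 172.47842407226562), (13.340959548950195, 26.465347290039062), 85.03025817871094)
[[ 9 10  8  9  9  9 10  8  9 11]
 [ 7 10  9  9  8  6  9 10  7  9]
 [10  9  8  3  7  7  1  9 10  7]
 [ 9 12  4  9  2  2  7  4  9  9]
 [10  8  9  7  1  1  8  9  9  9]
 [12  7  9  6  7  8  8 10  8  9]
 [ 7 11  9 10  9  7  9  9 12 10]
 [ 7 12  9 10 16  9 12  7  9 10]
 [10  8 14  0 11 18 12 13 10  9]
 [ 7  7  9 13 14 24 10 10 11  7]]
[[205 206 203 204 205 203 203 204 205 206]
 [205 204 204 204 203 201 206 205 205 206]
 [207 206 200 201 217 217 203 203 202 205]
 [206 208 194 220 226 225 218 195 205 206]
 [208 189 192 219 225 226 218 188 204 206]
 [213 175 176 202 213 214 202 177 201 206]
 [213 163 144 174 188 190 177 148 206 209]
 [210 153  88 129 145 143 131  75 198 208]
 [214 200 113  57  90  87  62 119 203 208]
 [214 207 198 115  53  97 128 171 212 208]]
[[ 9 10 10 10 10 10 12  9 10 12]
 [ 9 12 13 10 10  7 10 11  9 12]
 [ 9  9  8  7 12 15  9  2  9 10]
 [12 12  9 14 13 16 14 14  6  9]
 [ 8  7 14 14  5  1 11 13 12 12]
 [ 9  4 15 11  3  3 10 13 10  9]
 [11  7 14 12 12 10 14 15 13  8]
 [ 9 11 13 14 13 13 13 14  4  9]
 [12 11  7  9 12 14 13  3 10  9]
 [ 9  8  9  9  7  5  9 11 11  9]]
[[173 172 172 171 174 174 174 173 173 173]
 [174 173 174 171 161 151 160 170 172 174]
 [171 172 165 139 150 152 139 135 169 172]
 [173 170 136 162 176 178 169 147 136 172]
 [169 152 150 176 186 184 183 161 125 168]
 [168 114 155 178 185 186 184 163 125 163]
 [168 110 142 168 184 185 176 155 119 164]
 [168 121 116 149 163 163 154 130 133 168]
 [169 167 108 108 126 128 116  89 159 169]
 [167 166 164 147 107 111 148 164 167 167]]
```

View pics/cs.png

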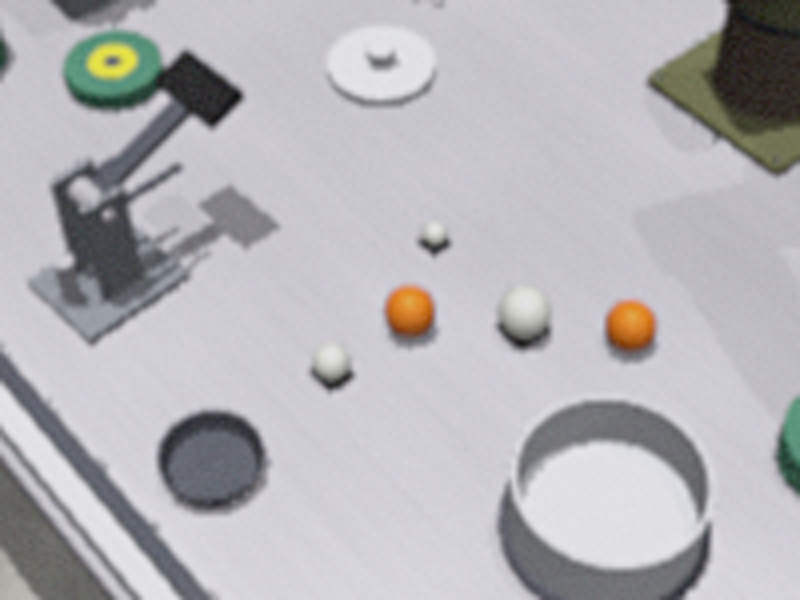

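View pics/ct.png

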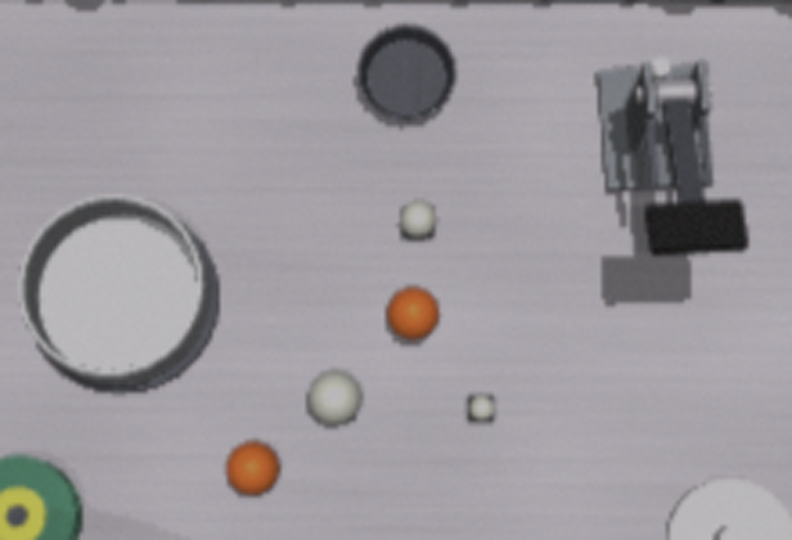

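```bash
python3 - <<'E'
from h import *
S=cv2.imread("pics/scene0.png");T=cv2.imread("pics/top0.png")
cs=lambda u,v:((u+.5)/4-.5+160,(v+.5)/4-.5+130)
ct=lambda u,v:((u+.5)/3.6-.5+140,(v+.5)/3.6-.5+110)
P=lambda n,a,b:print(n,[np.round(x,1) for x in tri(a,b)])
P("ball",cs(525,314),ct(334,398))
print("ball planes",plane("scene",cs(525,314),29).round(1),plane("top",ct(334,398),29).round(1))
P("rim",cs(612,485),ct(113,287)); print(plane("top",ct(113,287),88).round(1),plane("scene",cs(612,485),88).round(1))
c1,k1,_=blob(S,(0,0,0),(180,255,45),(195,138,225,165));c2,k2,_=blob(T,(0,0,0),(180,255,45),(316,160,352,185))
P("paddle",c1,c2)
# paddle far corners: scene/top correspondences
P("padL",cs(190,53),ct(747,250)); P("padR",cs(240,96),ct(648,253))
P("hinge knob",cs(80,190),ct(678,88))
P("orangeA",cs(410,310),ct(412,314));P("orangeB",cs(630,325),ct(253,468))
s=sensors.sense();print(R.from_quat(np.roll(s["tcp_rot"],-1)).as_matrix().round(3))
E
```

```text
ball [array([463. ,  76.5,  23.8]), np.float64(0.7)]
ball planes [466.3  79.   29. ] [462.2  76.6  29. ]
rim [array([565.3, 294.3,  71. ]), np.float64(0.2)]
[562.2 291.5  88. ] [574.3 300.7  88. ]
paddle [array([ 606.3, -259.9,  181.8]), np.float64(0.2)]
padL [array([ 585. , -308. ,  185.3]), np.float64(1.1)]
padR [array([ 583.2, -218.7,  187.1]), np.float64(7.1)]
hinge knob [array([ 755.9, -257.5,  138.4]), np.float64(6.2)]
orangeA [array([549.1,  -1.4,  25.7]), np.float64(1.9)]
orangeB [array([392.5, 155.7,  24.3]), np.float64(1.0)]
[[-0.924  0.383 -0.001]
 [ 0.383  0.924 -0.002]
 [-0.    -0.002 -1.   ]]
```

The triangulated ball centre is (463,76), the jar is about (565,294), and the paddle is about (606,-260) with its hinge along +x. The first move goes above the ball.

```bash
cat >> h.py <<'E'
def to(*p):
    s=sensors.sense(); M=R.from_quat(np.roll(s["tcp_rot"],-1)); print("at",s["position"].round(1),"rows cm",(M.inv().apply(np.array(p)-s["position"])/10).round(2))
E
python3 -m jog '[{"x":-39.9,"y":-27.7,"z":7,"grip":8.5},{"x":-39.9,"y":-27.7,"z":7,"grip":8.5},{"x":-39.9,"y":-27.7,"z":7,"grip":8.5},{"x":-39.9,"y":-27.7,"z":7,"grip":8.5},{"x":-39.9,"y":-27.7,"z":7,"grip":8.5}]' 30
python3 -c "
from h import *
to(463,76.5,130)"
```

```text
at [200.7 484.4 230.5] rows cm [-39.85 -27.63  10.1 ]invalid input at $[0]: expected keys grip, x, y, z, rx, ry, rz
```

```bash

python3 -m jog '[{"grip":8.5,"x":-39.9,"y":-27.7,"z":7,"rx":0,"ry":0,"rz":0},{"grip":8.5,"x":-39.9,"y":-27.7,"z":7,"rx":0,"ry":0,"rz":0},{"grip":8.5,"x":-39.9,"y":-27.7,"z":7,"rx":0,"ry":0,"rz":0},{"grip":8.5,"x":-39.9,"y":-27.7,"z":7,"rx":0,"ry":0,"rz":0},{"grip":8.5,"x":-39.9,"y":-27.7,"z":7,"rx":0,"ry":0,"rz":0}]' 30
python3 -c "
from h import *
to(463,76.5,130)"
```

```text
time: 0.72
position: [368.8, 223.0, 186.3]
tcp_rot: [0.0, 0.195, 0.981, 0.0]
contact_force: [0.3, 0.7, 0.4]
grip_width: 85.3
finger_force: 0.0
at [368.8 223.  186.3] rows cm [-14.31  -9.93   5.63]
```

```bash

python3 -m jog '[{"grip":8.5,"x":-13.5,"y":-9.4,"z":5.3,"rx":0,"ry":0,"rz":0},{"grip":8.5,"x":-13.5,"y":-9.4,"z":5.3,"rx":0,"ry":0,"rz":0},{"grip":8.5,"x":-13.5,"y":-9.4,"z":5.3,"rx":0,"ry":0,"rz":0},{"grip":8.5,"x":-13.5,"y":-9.4,"z":5.3,"rx":0,"ry":0,"rz":0},{"grip":8.5,"x":-13.5,"y":-9.4,"z":5.3,"rx":0,"ry":0,"rz":0}]'
python3 - <<'E'
from h import *
to(463,76.5,130)
S=vision.snapshot("scene");T=vision.snapshot("top")
cv2.imwrite("pics/s1.png",S);cv2.imwrite("pics/t1.png",T)
a=cv2.resize(S[150:290,220:370],None,fx=2.6,fy=2.6,interpolation=2);b=cv2.resize(T[150:290,130:280],None,fx=2.6,fy=2.6,interpolation=2)
cv2.imwrite("pics/c1.png",np.hstack([a,b]))
E
```

```text
time: 1.35
position: [456.3, 86.4, 133.5]
tcp_rot: [-0.001, 0.195, 0.981, 0.0]
contact_force: [-1.6, 0.9, 0.2]
grip_width: 84.8
finger_force: 0.0
at [456.3  86.4 133.5] rows cm [-1.   -0.65  0.35]
```

View pics/c1.png

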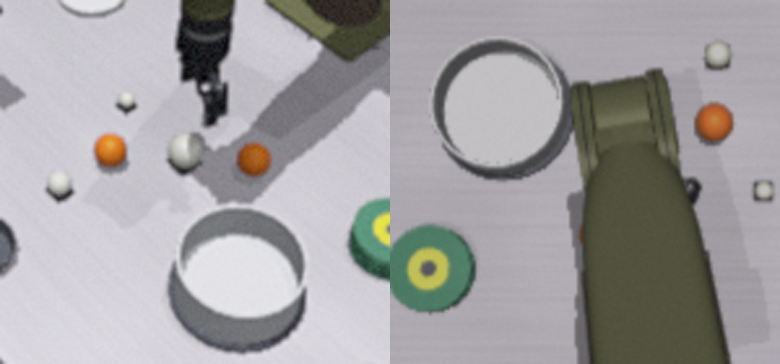

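The ball still sits in its nest, at (184,152) in the left crop, with the gripper above it. In the right crop the jar rim is unobstructed, so I'll descend.

```bash

python3 -m jog '[{"grip":8.5,"x":-1.0,"y":-0.5,"z":0,"rx":0,"ry":0,"rz":0},{"grip":8.5,"x":-1,"y":-0.5,"z":4,"rx":0,"ry":0,"rz":0},{"grip":8.5,"x":-1,"y":-0.5,"z":7,"rx":0,"ry":0,"rz":0},{"grip":8.5,"x":-1,"y":-0.5,"z":7,"rx":0,"ry":0,"rz":0},{"grip":8.5,"x":-1,"y":-0.5,"z":7,"rx":0,"ry":0,"rz":0}]'
python3 -c "
from h import *
to(464,77.5,6)"
```

```text
time: 2.08
position: [465.1, 78.1, 64.7]
tcp_rot: [0.001, 0.195, 0.981, 0.0]
contact_force: [0.1, 0.4, 0.3]
grip_width: 85.4
finger_force: 0.0
at [465.1  78.1  64.7] rows cm [ 0.09 -0.11  5.87]
```

```bash

python3 -m jog '[{"grip":8.5,"x":0.1,"y":-0.1,"z":2,"rx":0,"ry":0,"rz":0},{"grip":8.5,"x":0.1,"y":-0.1,"z":4,"rx":0,"ry":0,"rz":0},{"grip":8.5,"x":0.1,"y":-0.1,"z":5.5,"rx":0,"ry":0,"rz":0},{"grip":8.5,"x":0.1,"y":-0.1,"z":5.8,"rx":0,"ry":0,"rz":0},{"grip":8.5,"x":0.1,"y":-0.1,"z":5.8,"rx":0,"ry":0,"rz":0}]'
python3 -m jog '[{"grip":6.5,"x":0,"y":0,"z":0,"rx":0,"ry":0,"rz":0},{"grip":5.8,"x":0,"y":0,"z":0,"rx":0,"ry":0,"rz":0},{"grip":5,"x":0,"y":0,"z":0,"rx":0,"ry":0,"rz":0},{"grip":5,"x":0,"y":0,"z":0,"rx":0,"ry":0,"rz":0},{"grip":4.5,"x":0,"y":0,"z":0,"rx":0,"ry":0,"rz":0}]' 30
```

```text
time: 2.7
position: [464.0, 77.5, 6.7]
tcp_rot: [0.001, 0.195, 0.981, 0.0]
contact_force: [0.1, -0.2, -0.6]
grip_width: 84.8
finger_force: 0.0
time: 3.32
position: [463.1, 76.4, 6.6]
tcp_rot: [0.001, 0.195, 0.981, -0.001]
contact_force: [-1.1, -2.5, 7.6]
grip_width: 52.5
finger_force: 29.9
```

The opening of 52.5 mm and the upward force suggest the pads sit above the equator. I'll regrasp a little lower.

```bash

python3 -m jog '[{"grip":6.5,"x":0,"y":0,"z":0,"rx":0,"ry":0,"rz":0},{"grip":6.5,"x":0,"y":0,"z":0,"rx":0,"ry":0,"rz":0},{"grip":6.5,"x":0,"y":0,"z":0.5,"rx":0,"ry":0,"rz":0},{"grip":6.5,"x":0,"y":0,"z":0.5,"rx":0,"ry":0,"rz":0},{"grip":6.5,"x":0,"y":0,"z":0.5,"rx":0,"ry":0,"rz":0}]' 30
python3 -m jog '[{"grip":5.8,"x":0,"y":0,"z":0,"rx":0,"ry":0,"rz":0},{"grip":5.5,"x":0,"y":0,"z":0,"rx":0,"ry":0,"rz":0},{"grip":5,"x":0,"y":0,"z":0,"rx":0,"ry":0,"rz":0},{"grip":4.5,"x":0,"y":0,"z":0,"rx":0,"ry":0,"rz":0},{"grip":4.5,"x":0,"y":0,"z":0,"rx":0,"ry":0,"rz":0}]' 30
```

```text
time: 3.95
position: [462.7, 77.3, 0.5]
tcp_rot: [-0.0, 0.195, 0.981, -0.0]
contact_force: [-0.2, 0.3, -0.2]
grip_width: 64.8
finger_force: 0.0
time: 4.58
position: [462.6, 76.5, 1.0]
tcp_rot: [0.0, 0.195, 0.981, -0.001]
contact_force: [-1.6, -3.2, 5.1]
grip_width: 52.5
finger_force: 30.4
```

```bash

python3 -m jog '[{"grip":4.5,"x":0,"y":0,"z":-0.5,"rx":0,"ry":0,"rz":0},{"grip":4.5,"x":0,"y":0,"z":-2,"rx":0,"ry":0,"rz":0},{"grip":4.5,"x":0,"y":0,"z":-5,"rx":0,"ry":0,"rz":0},{"grip":4.5,"x":0,"y":0,"z":-9,"rx":0,"ry":0,"rz":0},{"grip":4.5,"x":0,"y":0,"z":-14,"rx":0,"ry":0,"rz":0}]' 35
python3 -m jog '[{"grip":4.5,"x":0,"y":0,"z":-2,"rx":0,"ry":0,"rz":0},{"grip":4.5,"x":0,"y":0,"z":-2,"rx":0,"ry":0,"rz":0},{"grip":4.5,"x":0,"y":0,"z":-2,"rx":0,"ry":0,"rz":0},{"grip":4.5,"x":0,"y":0,"z":-2,"rx":0,"ry":0,"rz":0}]'
python3 - <<'E'
from h import *
S=vision.snapshot("scene");T=vision.snapshot("top")
cv2.imwrite("pics/s2.png",S);cv2.imwrite("pics/t2.png",T)
a=cv2.resize(S[110:310,200:400],None,fx=2,fy=2,interpolation=2);b=cv2.resize(T[150:250,120:220],None,fx=4,fy=4,interpolation=2)
cv2.imwrite("pics/c2.png",np.hstack([a,b])); to(565,294,145)
E
```

```text
time: 5.2
position: [461.7, 77.6, 141.0]
tcp_rot: [-0.001, 0.195, 0.981, 0.0]
contact_force: [1.4, 0.5, -3.5]
grip_width: 52.2
finger_force: 37.5
time: 5.7
position: [461.6, 77.2, 159.1]
tcp_rot: [-0.002, 0.195, 0.981, -0.0]
contact_force: [-0.2, -0.6, -3.3]
grip_width: 52.3
finger_force: 37.6
at [462.   77.2 159.5] rows cm [-1.22 23.98  1.42]
```

View pics/c2.png

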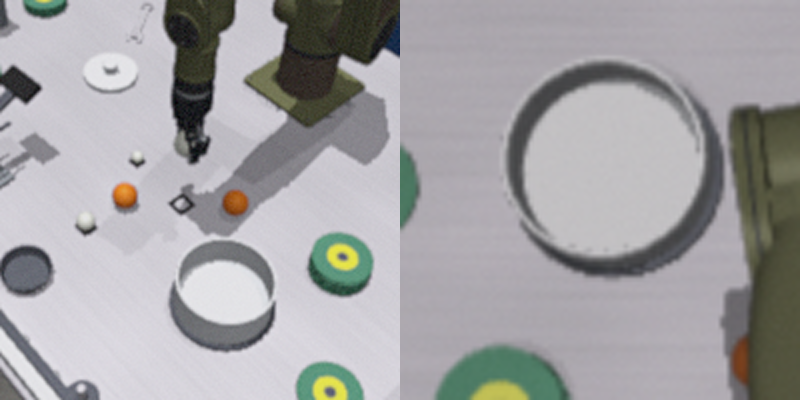

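The ball is held (3.3 N), and its nest is empty at (181,203) in the left crop. In the right crop the jar rim circle is centred near (604,158), so I'll refine the jar centre.

```bash

python3 - <<'E'
from h import *
T=cv2.imread("pics/t2.png");S=cv2.imread("pics/s2.png")
print(tri((312,248.7),(170.6,189.1)),plane("top",(170.6,189.1),88),plane("scene",(312,248.7),88))
for n,im,bx in(("top",T,(140,160,205,225)),("scene",S,(280,220,345,295))):
    c,k,A=blob(im,(0,0,190 if n=="top" else 200),(180,30,255),bx); print(n,c,A,plane(n,c,18).round(1), cv2.boundingRect(k))
p=vision.camera_params("scene");q=np.array(p["pose"])
def proj(n,X):
    p=vision.camera_params(n);c=np.linalg.inv(p["pose"])@np.r_[X,1];return p["fx"]*c[0]/-c[2]+p["cx"],-p["fy"]*c[1]/-c[2]+p["cy"]
for n in("top","scene"):
    a=np.linspace(0,6.28,73); P=np.array([proj(n,(564+90*np.cos(t),293+90*np.sin(t),88)) for t in a]);print(n,P.min(0),P.max(0))
E
```

```text
(array([565.348063  , 292.37567463,  82.47892337]), np.float64(4.058967501424025)) [563.10290176 293.0221275   88.        ] [569.54630294 292.94169533  88.        ]
top [172.35264774 191.81823996] 1303.0 [565.7 298.3  18. ] (152, 172, 43, 41)
scene [312.11440771 258.23593168] 4567.0 [561.6 295.1  18. ] (280, 220, 65, 75)
top [144.97112621 163.88018356] [196.24650051 214.32025266]
scene [287.66408656 227.09318137] [338.79141581 270.46728115]
```

```bash

python3 -m jog '[{"grip":4.5,"x":-0.3,"y":4,"z":0,"rx":0,"ry":0,"rz":0},{"grip":4.5,"x":-0.6,"y":9,"z":0,"rx":0,"ry":0,"rz":0},{"grip":4.5,"x":-0.9,"y":14,"z":0,"rx":0,"ry":0,"rz":0},{"grip":4.5,"x":-1.2,"y":19,"z":0,"rx":0,"ry":0,"rz":0},{"grip":4.5,"x":-1.2,"y":23.9,"z":0,"rx":0,"ry":0,"rz":0}]'
python3 -m jog '[{"grip":4.5,"x":0,"y":0,"z":1,"rx":0,"ry":0,"rz":0},{"grip":4.5,"x":0,"y":0,"z":2,"rx":0,"ry":0,"rz":0},{"grip":4.5,"x":0,"y":0,"z":3,"rx":0,"ry":0,"rz":0},{"grip":4.5,"x":0,"y":0,"z":3,"rx":0,"ry":0,"rz":0}]'
python3 -c "
from h import *
cv2.imwrite('pics/s3.png',cv2.resize(vision.snapshot('scene')[150:310,230:400],None,fx=3,fy=3))
to(565,293,17)"
```

```text
time: 6.42
position: [565.9, 294.9, 159.6]
tcp_rot: [-0.0, 0.195, 0.981, -0.0]
contact_force: [1.3, -0.5, -1.6]
grip_width: 52.5
finger_force: 37.7
time: 6.92
position: [564.2, 291.9, 129.4]
tcp_rot: [-0.001, 0.196, 0.981, -0.001]
contact_force: [0.1, -0.4, -1.7]
grip_width: 52.8
finger_force: 38.0
at [564.9 292.3 130.3] rows cm [ 0.    0.08 11.33]
```

View pics/s3.png

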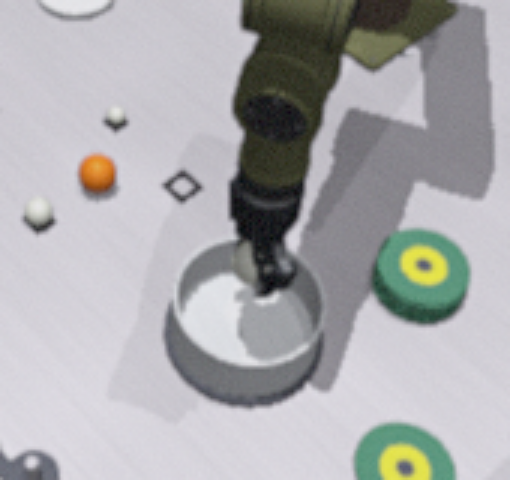

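The ball is still gripped over the jar mouth (crop (248,262)). I'll lower it slowly.

```bash

python3 -m jog '[{"grip":4.5,"x":0,"y":0.1,"z":2,"rx":0,"ry":0,"rz":0},{"grip":4.5,"x":0,"y":0.1,"z":4,"rx":0,"ry":0,"rz":0},{"grip":4.5,"x":0,"y":0.1,"z":6,"rx":0,"ry":0,"rz":0},{"grip":4.5,"x":0,"y":0.1,"z":8,"rx":0,"ry":0,"rz":0},{"grip":4.5,"x":0,"y":0.1,"z":9.5,"rx":0,"ry":0,"rz":0}]'
python3 -m jog '[{"grip":4.5,"x":0,"y":0,"z":0.2,"rx":0,"ry":0,"rz":0},{"grip":4.5,"x":0,"y":0,"z":0.5,"rx":0,"ry":0,"rz":0},{"grip":4.5,"x":0,"y":0,"z":0.7,"rx":0,"ry":0,"rz":0},{"grip":4.5,"x":0,"y":0,"z":0.9,"rx":0,"ry":0,"rz":0},{"grip":4.5,"x":0,"y":0,"z":0.9,"rx":0,"ry":0,"rz":0}]'
```

```text
time: 7.6
position: [566.0, 294.0, 35.5]
tcp_rot: [0.0, 0.195, 0.981, 0.0]
contact_force: [0.2, 0.1, -3.7]
grip_width: 52.3
finger_force: 38.0
time: 8.22
position: [565.9, 294.4, 26.8]
tcp_rot: [0.0, 0.195, 0.981, 0.0]
contact_force: [0.1, -0.0, -3.4]
grip_width: 52.4
finger_force: 38.0
```

```bash

python3 -m jog '[{"grip":4.5,"x":0,"y":0,"z":0.2,"rx":0,"ry":0,"rz":0},{"grip":4.5,"x":0,"y":0,"z":0.4,"rx":0,"ry":0,"rz":0},{"grip":4.5,"x":0,"y":0,"z":0.5,"rx":0,"ry":0,"rz":0},{"grip":4.5,"x":0,"y":0,"z":0.6,"rx":0,"ry":0,"rz":0},{"grip":4.5,"x":0,"y":0,"z":0.6,"rx":0,"ry":0,"rz":0}]'
python3 -m jog '[{"grip":4.5,"x":0,"y":0,"z":0.1,"rx":0,"ry":0,"rz":0},{"grip":4.5,"x":0,"y":0,"z":0.2,"rx":0,"ry":0,"rz":0},{"grip":4.5,"x":0,"y":0,"z":0.2,"rx":0,"ry":0,"rz":0}]'
```

```text
time: 8.85
position: [565.8, 294.4, 20.6]
tcp_rot: [-0.0, 0.195, 0.981, -0.0]
contact_force: [-0.1, -1.0, -2.8]
grip_width: 52.2
finger_force: 38.0
time: 9.22
position: [565.8, 294.4, 18.6]
tcp_rot: [-0.0, 0.195, 0.981, -0.0]
contact_force: [-0.3, -0.5, -3.2]
grip_width: 52.4
finger_force: 38.0
```

```bash

python3 -m jog '[{"grip":4.5,"x":0,"y":0,"z":0.1,"rx":0,"ry":0,"rz":0},{"grip":4.5,"x":0,"y":0,"z":0.1,"rx":0,"ry":0,"rz":0}]'
python3 -m jog '[{"grip":4.5,"x":0,"y":0,"z":0.1,"rx":0,"ry":0,"rz":0},{"grip":4.5,"x":0,"y":0,"z":0.1,"rx":0,"ry":0,"rz":0}]'
```

```text
time: 9.48
position: [565.9, 294.5, 17.7]
tcp_rot: [0.0, 0.195, 0.981, 0.0]
contact_force: [0.1, -1.2, -2.9]
grip_width: 52.8
finger_force: 38.0
time: 9.72
position: [566.1, 294.4, 17.5]
tcp_rot: [0.0, 0.195, 0.981, 0.0]
contact_force: [-1.3, -2.1, 4.5]
grip_width: 52.4
finger_force: 38.4
```

The force changed to +4.5 N, so the ball is on the floor. I'll release it.

```bash

python3 -m jog '[{"grip":5.3,"x":0,"y":0,"z":0,"rx":0,"ry":0,"rz":0},{"grip":5.6,"x":0,"y":0,"z":0,"rx":0,"ry":0,"rz":0},{"grip":6.2,"x":0,"y":0,"z":0,"rx":0,"ry":0,"rz":0},{"grip":7.2,"x":0,"y":0,"z":0,"rx":0,"ry":0,"rz":0},{"grip":7.5,"x":0,"y":0,"z":0,"rx":0,"ry":0,"rz":0}]' 20
python3 -m jog '[{"grip":7.5,"x":0,"y":0,"z":0,"rx":0,"ry":0,"rz":0},{"grip":7.5,"x":0,"y":0,"z":-1,"rx":0,"ry":0,"rz":0},{"grip":7.5,"x":0,"y":0,"z":-3,"rx":0,"ry":0,"rz":0},{"grip":7.5,"x":0,"y":0,"z":-6,"rx":0,"ry":0,"rz":0},{"grip":7.5,"x":0,"y":0,"z":-11,"rx":0,"ry":0,"rz":0}]'
python3 -m jog '[{"grip":7.5,"x":0,"y":0,"z":-6,"rx":0,"ry":0,"rz":0},{"grip":7.5,"x":0,"y":0,"z":-12,"rx":0,"ry":0,"rz":0},{"grip":5,"x":0,"y":0,"z":-13,"rx":0,"ry":0,"rz":0},{"grip":2,"x":0,"y":0,"z":-13,"rx":0,"ry":0,"rz":0},{"grip":0,"x":0,"y":0,"z":-13,"rx":0,"ry":0,"rz":0}]'
python3 -c "
from h import *
cv2.imwrite('pics/s4.png',cv2.resize(vision.snapshot('scene')[150:310,230:400],None,fx=3,fy=3))
to(600,-259,255)"
```

```text
time: 10.35
position: [565.9, 294.5, 16.6]
tcp_rot: [-0.0, 0.195, 0.981, -0.0]
contact_force: [-0.3, -0.1, -0.6]
grip_width: 74.8
finger_force: 0.0
time: 10.98
position: [564.6, 293.8, 126.7]
tcp_rot: [-0.001, 0.195, 0.981, -0.001]
contact_force: [0.3, 0.5, 0.6]
grip_width: 75.0
finger_force: 0.0
time: 11.6
position: [564.9, 293.9, 254.8]
tcp_rot: [-0.001, 0.195, 0.981, -0.001]
contact_force: [0.2, 0.9, -0.2]
grip_width: 20.8
finger_force: 0.0
at [564.8 293.9 254.5] rows cm [-2.442e+01 -4.973e+01  4.000e-02]
```

View pics/s4.png

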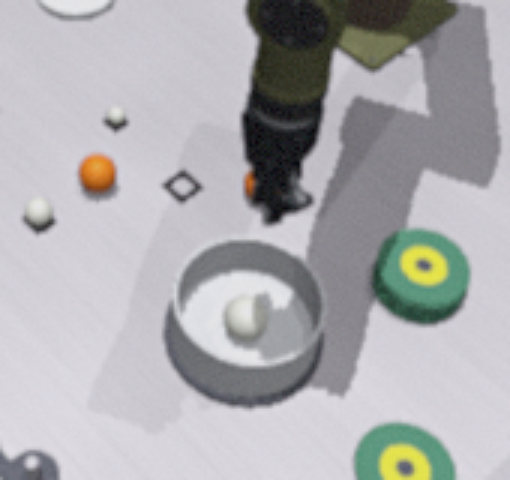

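The ball lies on the jar floor at crop (246,317), inside the jar. Next comes the lever.

```bash

python3 -m jog '[{"grip":0,"x":-24.4,"y":-49.7,"z":0,"rx":0,"ry":0,"rz":0},{"grip":0,"x":-24.4,"y":-49.7,"z":0,"rx":0,"ry":0,"rz":0},{"grip":0,"x":-24.4,"y":-49.7,"z":0,"rx":0,"ry":0,"rz":0},{"grip":0,"x":-24.4,"y":-49.7,"z":0,"rx":0,"ry":0,"rz":0},{"grip":0,"x":-24.4,"y":-49.7,"z":0,"rx":0,"ry":0,"rz":0}]' 30
python3 -m jog '[{"grip":0,"x":0,"y":0,"z":0,"rx":0,"ry":0,"rz":0}]'
python3 -c "
from h import *
to(600,-259,255)"
```

```text
time: 12.28
position: [584.7, -19.3, 254.9]
tcp_rot: [-0.002, 0.195, 0.981, -0.0]
contact_force: [0.9, 0.8, 0.1]
grip_width: 0.2
finger_force: 0.0
time: 12.4
position: [584.7, -21.8, 254.8]
tcp_rot: [-0.002, 0.198, 0.98, -0.001]
contact_force: [-1.1, 1.0, -0.1]
grip_width: 0.2
finger_force: 0.0
at [584.7 -21.8 254.8] rows cm [-10.64 -21.26  -0.  ]
```

```bash

python3 -m jog '[{"grip":0,"x":-10.6,"y":-21.3,"z":0,"rx":0,"ry":0,"rz":0},{"grip":0,"x":-10.6,"y":-21.3,"z":0,"rx":0,"ry":0,"rz":0},{"grip":0,"x":-10.6,"y":-21.3,"z":0,"rx":0,"ry":0,"rz":0},{"grip":0,"x":-10.6,"y":-21.3,"z":0,"rx":0,"ry":0,"rz":0},{"grip":0,"x":-10.6,"y":-21.3,"z":0,"rx":0,"ry":0,"rz":0}]'
python3 -m jog '[{"grip":0,"x":0,"y":0,"z":1,"rx":0,"ry":0,"rz":0},{"grip":0,"x":0,"y":0,"z":2,"rx":0,"ry":0,"rz":0},{"grip":0,"x":0,"y":0,"z":3,"rx":0,"ry":0,"rz":0},{"grip":0,"x":0,"y":0,"z":3,"rx":0,"ry":0,"rz":0}]'
python3 - <<'E'
from h import *
S=vision.snapshot("scene");T=vision.snapshot("top")
cv2.imwrite("pics/c5.png",np.hstack([cv2.resize(S[110:230,150:270],None,fx=3.3,fy=3.3,interpolation=2),cv2.resize(T[100:220,270:390],None,fx=3.3,fy=3.3,interpolation=2)]))
to(600,-259,139)
E
```

```text
time: 13.02
position: [601.7, -257.2, 254.3]
tcp_rot: [-0.001, 0.197, 0.98, 0.0]
contact_force: [-0.4, 0.1, 0.0]
grip_width: -0.1
finger_force: 0.0
time: 13.52
position: [601.4, -253.5, 225.4]
tcp_rot: [-0.001, 0.194, 0.981, 0.0]
contact_force: [0.3, -0.2, 0.2]
grip_width: -0.1
finger_force: 0.0
at [ 602.1 -254.3  226.8] rows cm [ 0.01 -0.52  8.78]
```

View pics/c5.png

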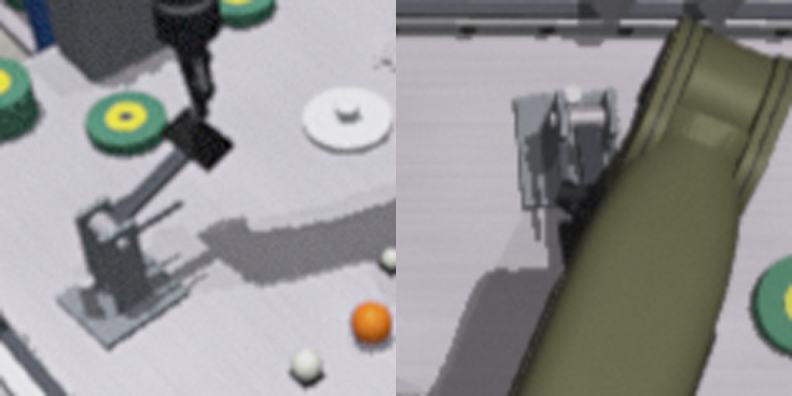

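In the left crop the finger tip (203,115) is just above the paddle centre (198,138), so the approach lines up. I'll press down in steps.

```bash

python3 -m jog '[{"grip":0,"x":0,"y":-0.5,"z":1,"rx":0,"ry":0,"rz":0},{"grip":0,"x":0,"y":-0.5,"z":2,"rx":0,"ry":0,"rz":0},{"grip":0,"x":0,"y":-0.5,"z":3,"rx":0,"ry":0,"rz":0},{"grip":0,"x":0,"y":-0.5,"z":4,"rx":0,"ry":0,"rz":0},{"grip":0,"x":0,"y":-0.5,"z":4.5,"rx":0,"ry":0,"rz":0}]'
python3 -m jog '[{"grip":0,"x":0,"y":0,"z":0.7,"rx":0,"ry":0,"rz":0},{"grip":0,"x":0,"y":0,"z":1.4,"rx":0,"ry":0,"rz":0},{"grip":0,"x":0,"y":0,"z":2,"rx":0,"ry":0,"rz":0},{"grip":0,"x":0,"y":0,"z":2.5,"rx":0,"ry":0,"rz":0},{"grip":0,"x":0,"y":0,"z":2.5,"rx":0,"ry":0,"rz":0}]'
```

```text
time: 14.25
position: [599.9, -259.6, 181.4]
tcp_rot: [-0.0, 0.195, 0.981, -0.0]
contact_force: [-0.6, -0.2, 5.0]
grip_width: 0.3
finger_force: 2.2
time: 14.88
position: [599.6, -259.6, 156.8]
tcp_rot: [-0.0, 0.195, 0.981, -0.0]
contact_force: [-3.1, 0.3, 6.5]
grip_width: -0.0
finger_force: 2.8
```

```bash

python3 -m jog '[{"grip":0,"x":0,"y":0,"z":0.6,"rx":0,"ry":0,"rz":0},{"grip":0,"x":0,"y":0,"z":1.2,"rx":0,"ry":0,"rz":0},{"grip":0,"x":0,"y":0,"z":1.7,"rx":0,"ry":0,"rz":0},{"grip":0,"x":0,"y":0,"z":1.7,"rx":0,"ry":0,"rz":0},{"grip":0,"x":0,"y":0,"z":1.7,"rx":0,"ry":0,"rz":0}]'
python3 - <<'E'
from h import *
S=vision.snapshot("scene")
cv2.imwrite("pics/c6.png",cv2.resize(S[120:220,150:250],None,fx=6,fy=6,interpolation=2))
to(600,-259,139)
E
```

```text
time: 15.5
position: [598.8, -259.8, 140.1]
tcp_rot: [-0.001, 0.195, 0.981, -0.001]
contact_force: [-4.6, -0.4, 7.1]
grip_width: 0.1
finger_force: 3.4
at [ 598.8 -259.7  140.1] rows cm [-0.08  0.11  0.11]
```

View pics/c6.png

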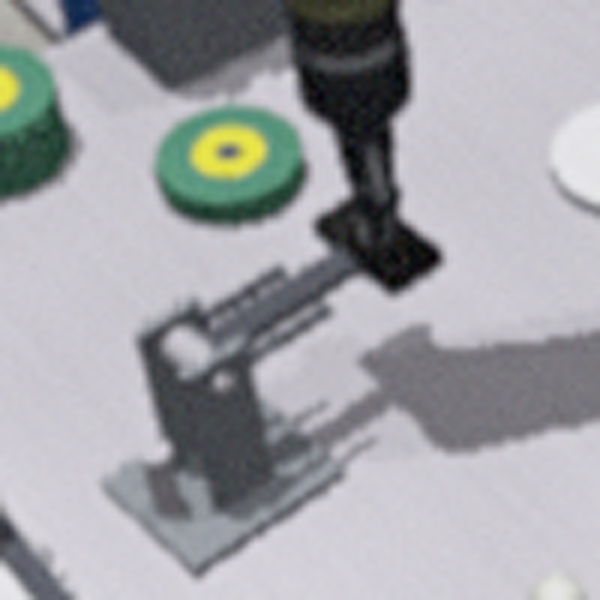

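The lever arm, from (190,345) to (350,262), lies between the two index bars and parallel to them. Height (140 mm) and force (7 N) also match level. I'll hold briefly and hand in.

```bash

python3 -m jog '[{"grip":0,"x":0,"y":0,"z":0,"rx":0,"ry":0,"rz":0},{"grip":0,"x":0,"y":0,"z":0,"rx":0,"ry":0,"rz":0},{"grip":0,"x":0,"y":0,"z":0,"rx":0,"ry":0,"rz":0},{"grip":0,"x":0,"y":0,"z":0,"rx":0,"ry":0,"rz":0},{"grip":0,"x":0,"y":0,"z":0,"rx":0,"ry":0,"rz":0}]'
python3 -m jog '[{"grip":0,"x":0,"y":0,"z":0,"rx":0,"ry":0,"rz":0},{"grip":0,"x":0,"y":0,"z":0,"rx":0,"ry":0,"rz":0}]'
python3 -c "
from station import ticket
print(ticket.finish_job())"
```

```text
time: 16.18
position: [598.8, -259.8, 140.2]
tcp_rot: [-0.001, 0.195, 0.981, -0.001]
contact_force: [-5.4, -1.1, 7.2]
grip_width: -0.1
finger_force: 3.4
time: 16.42
position: [598.9, -259.8, 140.2]
tcp_rot: [-0.001, 0.195, 0.981, -0.001]
contact_force: [-4.8, -0.1, 6.2]
grip_width: 0.0
finger_force: 3.4
the job is handed in; nothing more can be done
None
```

The job is handed in at about 16.4 s, with the largest ball lying on the jar floor and the gripper holding the lever level (about 7 N, tip at 140 mm); the hand-in gave no verdict.

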